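# Set the laminator's dial and start it

### The job

Start the office laminator at setting 5: with a fingertip, push the wing of its dial round clockwise, click by click, until it rests at setting 5 (off is the dot at the anticlockwise end stop, and each click clockwise from off is one setting), then press the larger of its two round keys fully down and let it come up again. Push the wing from one side at a time, never pinching it, and do not press the larger key before the dial is set. Leave the smaller key alone, and leave the things on and around the laminator standing where they are.

Things in the scene. Friction and masses are not known exactly. Their poses are not given: they have to be found in the camera images.
- laminator: White case, 160 (its x) by 380 (its y) by 70 mm high, fixed to the desk; origin under its centre, +x away from the robot at yaw 0. A feed table juts 34 mm out of its -x face, 30 mm up. On its flat top: the dial at (0, -100) mm, the large key at (-30, 140), the small key at (48, 140), a loose tape roll near (0, 45).
- dial_center (a point): On the dial's vertical axis, 91 mm above the desk. Black disc 96 mm across, top 79 mm above the desk, with one upright radial wing, grey with a white line: 14 mm thick, from 17 to 47 mm out from the axis, top 103 mm above the desk. Flat marks on the case, 54 to 70 mm from the axis, show the settings: a dot for off, then bars that get longer from 1 to 6.
- wing_tip (a point): Outer end of the wing, 47 mm from the dial's axis, 91 mm above the desk; the wing points from dial_center to here.
- dial (a joint): Dial angle, rad, growing clockwise seen from above; 0 is off (wing to the laminator's +y), a detent every 0.5236 (30 degrees): setting k at 0.5236 k, 3 towards the laminator's +x, 6 the stop. Starts at 0, 1, 2 or 3. Pushed past the crest half-way between settings it snaps to the next by itself; takes about 0.1 N m, 3 to 6 N on the wing.
- flank_back: Side cheek of the wing (27 by 4 by 21 mm) that faces anticlockwise: the one to push on to turn the dial clockwise. Origin at its foot, mid-length, 32 mm out from the dial's axis.
- flank_front: The opposite cheek, facing clockwise: the one to push on to turn the dial anticlockwise. Same size and origin place.
- start_key_top (a point): Centre of the top of the large key, which starts the machine: black, 28 mm across, in a grey collar 44 mm across and 12 mm high; top 92 mm above the desk when up.
- start_key (a joint): Travel of the large key, m: 0 up, 0.006 fully down (takes about 5 N); it springs back.
- small_key_top (a point): Centre of the top of the small key (reverse), 16 mm across, collar 32 mm across, top at the same height as the large one. To be left alone.
- small_key (a joint): Travel of the small key, m: 0 up, 0.006 fully down.
- tape_roll: Loose clear tape roll, 48 mm across, 18 mm high, on the laminator's top between dial and keys; origin under its centre.
- mug: White mug, 76 mm across, 90 mm high, beside the laminator's dial end; origin under its centre.
- pen_pot: Empty grey pen pot, 72 mm across, 95 mm high, beside the laminator's key end; origin under its centre.
- glue_stick: White glue stick standing behind the laminator, 28 mm across, 85 mm high; origin under its centre.
- drink_can: Red drink can behind the laminator, 66 mm across, 115 mm high; origin under its centre.
- stapler: Blue stapler, 130 by 36 by 52 mm, on the desk to the left; origin under its centre.
- eraser: White eraser, 45 by 22 by 12 mm, on the desk to the right; origin under its centre.

How it is judged:
By the outcome, as a careful person would: the job done as asked, in the order asked, and still so for the second after the job is handed in, with the robot touching nothing.
It also fails if it takes over 64 s, if anything falls off the work surface, if the arm or the gripper's body presses on something with over 40 N, if the wrist force passes 120 N, or if a joint passes its speed limit or range.

### The arm

A 7-joint arm with a two-finger parallel gripper is mounted at the origin on the work surface. World frame = base frame: x ahead of the robot, y to its left, z up, the work surface at z = 0. Lengths are in m, angles in rad, forces in N, time in s.
With the tool pointing down it reaches from about 0.4 to 0.875 m from the base axis. Payload 19.3 kg.
Tool frame: the origin (TCP) lies midway between the tips of the shut fingers; the grasp point (between the pads) lies 19 mm behind it; x points along the fingers, y is the direction in which the jaws open and shut, and the axes are right-handed (so a half turn about x gives the same grasp; the last joint's range is limited). The gripper opens to 85 mm and grips with 20 to 120 N. Pads are 22 mm wide; open, the fingers measure 114 mm over their backs; the gripper's body (76 mm by 85 mm) begins 54 mm behind the grasp point. The pads swing forward as they close: fully open they stand 13 mm farther back than shut.
Start: joints at [1.197, 0.521, -0.036, 1.599, 0.021, 1.021, -0.113], TCP at [0.187, -0.596, 0.231] pointing down, gripper open.
Joint ranges: [-2.91, 2.91], [-0.3, 2.13], [-1.5, 1.42], [0.17, 2.43], [-1.26, 4.41], [0.16, 1.93], [-2.52, 2.52]. Speed limits (rad/s): [1.89, 1.89, 2.39, 2.39, 3.01, 3.01, 3.01].

### API

Orientations are given as [roll, pitch, yaw] about the fixed x, y, z axes, in that order (R = Rz(yaw) Ry(pitch) Rx(roll)).
In Python, from workcell import bot gives the robot as it stands. The module is installed in compiled form; this text tells all that it offers.
- The arm moves only by the tool servo_tool, never from a script. Its argument "targets" is a list of rows, each an object of numbers: "x", "y", "z": the shift along the tool's x, y, z as a fraction of full scale; "wx", "wy", "wz": the turn, a rotation vector about the tool's x, y, z as a fraction of full scale. A call has 1 to 12 rows; each row is the pose to reach, as a shift and turn from the pose measured when the call began, along the tool's axes at that moment, turning the shorter way round; what a row does not reach only later rows make up. Full scale, the value 1, is 40 cm for a shift and 360 degrees for a turn. A row lasts 1/8 s, in which the tool goes at most 62.5 mm and 10.7 degrees, less where a joint would pass 70% of its speed; a pose out of reach is approached as far as the arm can. A call with a number of a shift or a turn outside -1 to 1 is refused whole. A call with a gripper value outside its range is refused whole. "grip" is the gripper command: -1 is shut, 1 is fully open, values between are in proportion, set as the call begins (left out, the last holds). The fingers move at their own pace and stop on an object; "squeeze" is the grip in N (left out, the last holds). Time passes only in rows, so rows that repeat a pose let the fingers close. It gives the time, the measured TCP pose, the force and the opening at its end, in the units of the state.
- bot.observe(): the state, without advancing time (a new reading comes with each control period).
- bot.grab_frame(name): name is "scene" or "top" or "wrist"; returns (picture, depth): 400x640x3 uint8, red, green, blue; 400x640 float32, m along the optical axis (not along the pixel's ray), 0 where there is no reading.
- bot.get_calibration(name): a dict with "intrinsics" (3x3 intrinsics, pixels), "k1" (the pictures are not rectified: a ray, as slopes to the right and down, at radius r is drawn at 1 + k1 r^2 times it, then the intrinsics apply), "R" (3x3) and "t" (3): a world point X has camera coordinates R X + t. Camera axes: x right, y down, z forward; pixel columns grow to the right and rows downward; lengths in m; the calibration is good to about 2 mm. A picture is of the moment at which its call begins: read the wrist's pose just before it. get_calibration takes no time and is no camera call; for the wrist camera it gives the pose at the moment of the call.
- bot.job_done(): hands the job in, once; it reports no verdict.
Trained networks look in the newest picture that a camera, given by its name, has taken for a name from the list of things; names that differ only in an ending like _2 or _b are one class to them, and where a whole thing is asked for, a point or a joint stands for the part that bears it (a point fixed in the world has none). Each returns a list of dicts, best first, with "confidence" (0 to 1); they miss things now and then, are a little off and sometimes report something else, mostly with a low value. They report only what shows in the picture. A call takes as long as a camera call.
- bot.trace(camera, target): "mask" (400x640 bool, what is visible of it) and "pixel" ([column, row] in pixels, amid what is visible of it).
The state is a dict: "clock": time; "qpos": joint angles; "qd": joint speeds; "joint_efforts": joint torques, N m; "position": TCP position; "tool_rot": TCP orientation; "force": force on the tool from outside, world axes, zero at the start; "moment": the same for the moment, N m; "grip_width": finger opening in m.
Only numpy, scipy, OpenCV 4.12 (cv2) and the standard library are available. Lean on these libraries where they do the work, as an engineer would, in place of code of your own. Each camera call takes 0.05 s, during which the arm holds its last target. There are 200 camera calls.

## Working session

There is one attempt and no reset: what is moved stays moved. The work goes in short steps, Python scripts to look and compute and a tool call to move; the robot and the scene stay as the last step left them, time stands still between calls to the robot, and variables do not carry over. Pictures are saved under pics/ and viewed, on a budget of 10 in all, crops included, one or two more only if the job needs it, and the job is handed in when it is done.

Besides the shell and the picture viewer there is one more tool, called after "Emit:" by a JSON object that holds its "fn" and its "kwargs". servo_tool: Moves the arm, as the interface text tells. Shift numbers are shares of 40 cm and turn numbers shares of 360 degrees, none past 1 either way. Its arguments: {"type":"object","properties":{"targets":{"type":"array"},"grip":{"type":"number"},"squeeze":{"type":"number"}},"required":["targets"]}

```bash
mkdir -p pics; cat > h.py <<'E'
import numpy as np, cv2
from workcell import bot
from scipy.spatial.transform import Rotation as Ro
def world(cam,uv,d=None,z=None):
    c=bot.get_calibration(cam);K=np.array(c["intrinsics"]);R=np.array(c["R"]);t=np.array(c["t"])
    uv=np.atleast_2d(np.float64(uv));p=np.c_[(uv[:,0]-K[0,2])/K[0,0],(uv[:,1]-K[1,2])/K[1,1]]
    q=p.copy()
    for _ in range(20): q=p/(1+c["k1"]*(q**2).sum(1))[:,None]
    ray=np.c_[q,np.ones(len(q))]
    if d is None:
        o=-R.T@t; w=ray@R; return o+w*((z-o[2])/w[:,2])[:,None]
    return (ray*np.atleast_1d(d)[:,None]-t)@R
E
cat > a.py <<'E'
from h import *
s=bot.observe();print(s)
for cam in ("top","scene"):
    im,d=bot.grab_frame(cam);cv2.imwrite(f"pics/{cam}1.png",im[:,:,::-1]);np.save(cam+".npy",d)
    for n in ["dial_center","wing_tip","flank_back","start_key_top","small_key_top","tape_roll","laminator","mug","pen_pot","drink_can","glue_stick"]:
        r=bot.trace(cam,n)
        for x in r[:1]:
            m=x["mask"];v,u=np.nonzero(m&(d>0));P=world(cam,np.c_[u,v],d[v,u]) if len(u) else np.zeros((1,3))
            print(cam,n,round(x["confidence"],2),np.round(x["pixel"]),m.sum(),"med",np.median(P,0).round(3),"z95",np.percentile(P[:,2],95).round(3))
E
python3 a.py
```

```text
{'clock': 0.0, 'qpos': array([ 1.19679245,  0.52202775, -0.03635452,  1.60000075,  0.02120398,
        1.0211046 , -0.11280424]), 'qd': array([-0.00010569, -0.00320123,  0.00092234, -0.00023979, -0.00055408,
       -0.00208938, -0.0008252 ]), 'joint_efforts': array([-2.62608344e-03, -9.27158260e+01,  1.97912559e+00, -3.69948184e+01,
        1.78038608e-02,  8.03728122e-03,  1.08249940e-04]), 'position': array([ 0.18684683, -0.59606071,  0.23071947]), 'tool_rot': array([-1.50788628,  1.569641  ,  1.93752151]), 'force': array([0.25417618, 0.62455158, 0.3243252 ]), 'moment': array([-0.01359181, -0.00148646,  0.00081884]), 'grip_width': 0.08527119660094615}
top dial_center 0.87 [378. 202.] 830 med [ 0.557 -0.131  0.078] z95 0.098
top wing_tip 0.62 [382. 201.] 843 med [ 0.557 -0.132  0.078] z95 0.098
top start_key_top 0.47 [303. 229.] 81 med [0.467 0.092 0.09 ] z95 0.094
top tape_roll 0.45 [331. 201.] 162 med [0.545 0.015 0.086] z95 0.09
top mug 0.91 [439. 186.] 764 med [ 0.611 -0.324  0.04 ] z95 0.09
top pen_pot 0.77 [263. 221.] 484 med [0.491 0.214 0.031] z95 0.094
top drink_can 0.88 [282. 173.] 561 med [0.634 0.143 0.111] z95 0.116
top glue_stick 0.47 [346. 166.] 96 med [ 0.659 -0.027  0.081] z95 0.086
scene dial_center 0.93 [266. 190.] 448 med [ 0.57  -0.129  0.081] z95 0.103
scene wing_tip 0.6 [265. 187.] 409 med [ 0.572 -0.128  0.081] z95 0.103
scene start_key_top 0.62 [340. 186.] 52 med [0.475 0.093 0.092] z95 0.096
scene tape_roll 0.49 [308. 193.] 152 med [0.553 0.014 0.087] z95 0.092
scene laminator 0.61 [289. 196.] 4453 med [ 0.579 -0.045  0.071] z95 0.083
scene mug 0.64 [205. 190.] 841 med [ 0.624 -0.304  0.062] z95 0.091
scene pen_pot 0.93 [374. 207.] 746 med [0.51  0.207 0.066] z95 0.096
scene drink_can 0.77 [345. 230.] 893 med [0.669 0.154 0.081] z95 0.118
scene glue_stick 0.69 [282. 226.] 240 med [ 0.676 -0.023  0.053] z95 0.087
```

```bash
cat > b.py <<'E'
from h import *
im=cv2.imread("pics/top1.png")[140:270,240:460];cv2.imwrite("pics/c1.png",cv2.resize(im,None,fx=3.6,fy=3.6,interpolation=cv2.INTER_CUBIC))
d=np.load("top.npy");v,u=np.nonzero(d>0);P=world("top",np.c_[u,v],d[v,u])
m=(abs(P[:,2]-.07)<.004)&(abs(P[:,0]-.55)<.25)&(abs(P[:,1]+.03)<.3)
r=cv2.minAreaRect(np.float32(P[m][:,:2]*1000));print(r, np.median(P[m],0))
dc=np.array([.557,-.131])
m=(P[:,2]>.074)&(np.hypot(*(P[:,:2]-dc).T)<.065)
Q=P[m];print("disc",cv2.minEnclosingCircle(np.float32(Q[:,:2])))
w=Q[Q[:,2]>.094];print("wing",len(w),w.mean(0),w.min(0),w.max(0),cv2.minAreaRect(np.float32(w[:,:2]*1000)))
E
python3 b.py
```

```text
((563.6529541015625, -46.4569091796875), (217.59788513183594, 584.9732055664062), 13.77143669128418) [ 0.52278391 -0.02584431  0.06893203]
disc ((0.5521406531333923, -0.12356234341859818), 0.057158421725034714)
wing 51 [ 0.57965629 -0.10953503  0.10049569] [ 0.56835546 -0.12176762  0.09483766] [ 0.5909352  -0.09624918  0.10663419] ((579.4955444335938, -110.3912353515625), (28.26506233215332, 14.587784767150879), 43.74604415893555)
```

View pics/c1.png

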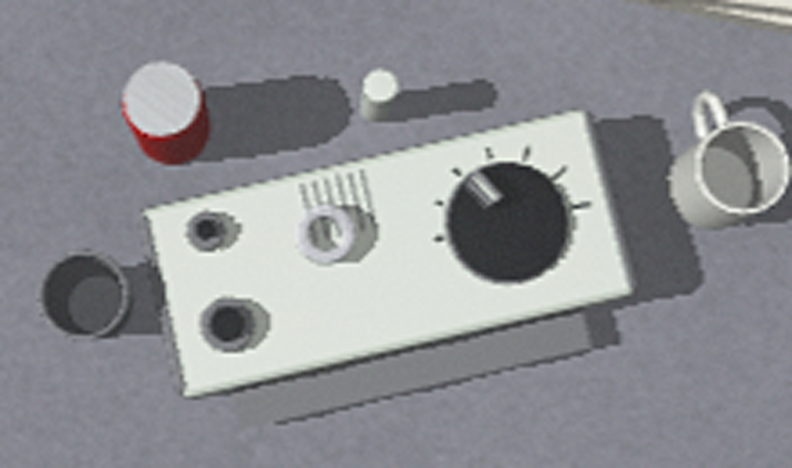

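```bash
cat > c.py <<'E'
from h import *
f=lambda c:np.array(c)/3.6+[240,140]
C=world("top",f([(147,212),(583,112),(630,292),(187,395)]),z=.07);print(C.round(4))
cen=C.mean(0)[:2];e=(C[0]-C[1]+C[3]-C[2])[:2];yaw=np.arctan2(-e[0],e[1]);print("yaw",np.degrees(yaw),cen)
R=np.array([[np.cos(yaw),-np.sin(yaw)],[np.sin(yaw),np.cos(yaw)]])
for n,p in dict(dial=(0,-.1),big=(-.03,.14),small=(.048,.14)).items(): print(n,(cen+R@p).round(4))
print("disc",world("top",f([(510,222)]),z=.079),"big",world("top",f([(231,323)]),z=.092),"small",world("top",f([(208,230)]),z=.092),"wing",world("top",f([(484,188)]),z=.103))
# scene circle fit of disc
d=np.load("scene.npy");v,u=np.nonzero(d>0);P=world("scene",np.c_[u,v],d[v,u])
m=(abs(P[:,2]-.07)<.005)&(abs(P[:,0]-.55)<.12)&(abs(P[:,1]+.03)<.21)
print("scene case",cv2.minAreaRect(np.float32(P[m][:,:2]*1000)))
for n,c in dict(big=(.472,.0925),dial=(.56,-.13)).items():
    m=(np.hypot(*(P[:,:2]-c).T)<.07)&(P[:,2]>(.096 if n=="dial" else .088))
    print(n,m.sum(),P[m].mean(0),cv2.minAreaRect(np.float32(P[m][:,:2]*1000)))
s=bot.observe();print(Ro.from_euler("xyz",s["tool_rot"]).as_matrix().round(3))
E
python3 c.py
```

```text
[[ 0.5572  0.1585  0.07  ]
 [ 0.6497 -0.1965  0.07  ]
 [ 0.5022 -0.2344  0.07  ]
 [ 0.4098  0.1206  0.07  ]]
yaw 14.598916640106443 [ 0.52972275 -0.03795535]
dial [ 0.5549 -0.1347]
big [0.4654 0.09  ]
small [0.5409 0.1096]
disc [[ 0.55542875 -0.1358839   0.079     ]] big [[0.46677853 0.08627762 0.092     ]] small [[0.54062164 0.1069938  0.092     ]] wing [[ 0.57851846 -0.11149341  0.103     ]]
scene case ((550.5408325195312, -28.893585205078125), (239.33071899414062, 417.0492858886719), 0.08958575874567032)
big 42 [0.47168469 0.09280718 0.09287491] ((468.5643310546875, 91.42723083496094), (29.991527557373047, 25.56570053100586), 54.671241760253906)
dial 36 [ 0.58390451 -0.10935329  0.10277397] ((582.7219848632812, -109.47405242919922), (34.93656921386719, 14.0370512008667), 41.15351867675781)
[[-0.     0.299 -0.954]
 [ 0.    -0.954 -0.299]
 [-1.    -0.    -0.   ]]
```

```bash
cat > plan.py <<'E'
from h import *
D=np.array([.5565,-.134]);YAW=14.6
def pose(k,gap,z,r=.032):
    """tool pose with finger's +z face `gap` m behind the back cheek of a wing at setting k"""
    th=np.radians(90+YAW-30*k);rh=np.array([np.cos(th),np.sin(th)]);cw=np.array([np.sin(th),-np.cos(th)])
    p=D+r*rh-(.018+gap)*cw
    X=np.array([0,0,-1.]);Z=np.r_[cw,0];return np.r_[p,z],np.c_[X,np.cross(Z,X),Z]
def key(xy,z,R): return np.r_[xy,z],R
def rows(poses):
    s=bot.observe();R0=Ro.from_euler("xyz",s["tool_rot"]).as_matrix()
    for p,R in poses:
        a=R0.T@(p-s["position"])/.4;w=Ro.from_matrix(R0.T@R).as_rotvec()/(2*np.pi)
        print(dict(zip("x y z wx wy wz".split(),np.r_[a,w].round(4).tolist())))
E
python3 -c "
from plan import *
rows([pose(2,.014,.2)])"
```

```text
{'x': 0.0783, 'y': -0.9345, 'z': -1.2619, 'wx': -0.3256, 'wy': -0.0, 'wz': 0.0}
```

Emit:
{"fn": "servo_tool", "kwargs": {"targets": [{"x": 0,"y": -0.5,"z": -0.65,"wx": -0.16},{"x": 0,"y": -0.5,"z": -0.65,"wx": -0.16},{"x": 0,"y": -0.5,"z": -0.65,"wx": -0.16},{"x": 0,"y": -0.5,"z": -0.65,"wx": -0.16},{"x": 0,"y": -0.5,"z": -0.65,"wx": -0.16},{"x": 0,"y": -0.5,"z": -0.65,"wx": -0.16},{"x": 0,"y": -0.5,"z": -0.65,"wx": -0.16},{"x": 0,"y": -0.5,"z": -0.65,"wx": -0.16}], "grip": -1, "squeeze": 20}}

```text
$.targets[0]: bad value
```

```bash
python3 -c "
from plan import *
s=bot.observe();print(s['clock'],s['position'],s['qpos'].round(2),s['grip_width'],s['qd'].round(2))
rows([pose(2,.014,.2)])"
```

```text
1.2 [ 0.18693305 -0.59637937  0.2312894 ] [ 1.2   0.52 -0.04  1.6   0.02  1.02 -0.11] 0.08561342310244224 [-0. -0. -0.  0.  0.  0. -0.]
{'x': 0.0783, 'y': -0.9345, 'z': -1.2619, 'wx': -0.3256, 'wy': -0.0, 'wz': 0.0}
```

Emit:
{"fn": "servo_tool", "kwargs": {"targets": [{"x": 0.0,"y": -0.5,"z": -0.65,"wx": -0.16,"wy": 0.0,"wz": 0.0},{"x": 0.0,"y": -0.5,"z": -0.65,"wx": -0.16,"wy": 0.0,"wz": 0.0},{"x": 0.0,"y": -0.5,"z": -0.65,"wx": -0.16,"wy": 0.0,"wz": 0.0},{"x": 0.0,"y": -0.5,"z": -0.65,"wx": -0.16,"wy": 0.0,"wz": 0.0},{"x": 0.0,"y": -0.5,"z": -0.65,"wx": -0.16,"wy": 0.0,"wz": 0.0},{"x": 0.0,"y": -0.5,"z": -0.65,"wx": -0.16,"wy": 0.0,"wz": 0.0},{"x": 0.0,"y": -0.5,"z": -0.65,"wx": -0.16,"wy": 0.0,"wz": 0.0},{"x": 0.0,"y": -0.5,"z": -0.65,"wx": -0.16,"wy": 0.0,"wz": 0.0}], "grip": -1, "squeeze": 20}}

```text
clock: 2.2
position: [0.3743, -0.3291, 0.2312]
tool_rot: [-0.647, 1.57, -2.483]
force: [0.1, 0.3, 0.4]
grip_width: -0.0
```

```bash
python3 -c "
from plan import *
s=bot.observe();print(s['clock'],s['position'],s['qpos'].round(2),s['grip_width'],s['qd'].round(2))
rows([pose(2,.014,.2)])"
```

```text
2.2 [ 0.3743044  -0.32909752  0.23122131] [ 0.89  0.34 -0.36  1.91  0.15  0.92  0.19] -3.293350697380095e-05 [ 0.  0.  0.  0. -0.  0.  0.]
{'x': 0.0777, 'y': 0.2827, 'z': -0.6996, 'wx': -0.1661, 'wy': 0.0, 'wz': 0.0001}
```

Emit:
{"fn": "servo_tool", "kwargs": {"targets": [{"x": 0.08,"y": 0.283,"z": -0.7,"wx": -0.166,"wy": 0.0,"wz": 0.0},{"x": 0.08,"y": 0.283,"z": -0.7,"wx": -0.166,"wy": 0.0,"wz": 0.0},{"x": 0.08,"y": 0.283,"z": -0.7,"wx": -0.166,"wy": 0.0,"wz": 0.0},{"x": 0.08,"y": 0.283,"z": -0.7,"wx": -0.166,"wy": 0.0,"wz": 0.0},{"x": 0.08,"y": 0.283,"z": -0.7,"wx": -0.166,"wy": 0.0,"wz": 0.0},{"x": 0.08,"y": 0.283,"z": -0.7,"wx": -0.166,"wy": 0.0,"wz": 0.0},{"x": 0.08,"y": 0.283,"z": -0.7,"wx": -0.166,"wy": 0.0,"wz": 0.0},{"x": 0.08,"y": 0.283,"z": -0.7,"wx": -0.166,"wy": 0.0,"wz": 0.0}]}}

```text
clock: 3.2
position: [0.5567, -0.0902, 0.199]
tool_rot: [-1.479, 1.57, -2.278]
force: [-0.5, 1.3, 0.4]
grip_width: 0.0
```

```bash
cat > d.py <<'E'
from plan import *
s=bot.observe();print(s['clock'],s['position'],s['qpos'].round(2))
im,d=bot.grab_frame("wrist");cv2.imwrite("pics/w1.png",im[:,:,::-1])
v,u=np.nonzero(d>0);P=world("wrist",np.c_[u,v],d[v,u])
ok=np.hypot(*(P[:,:2]-D).T)<.06
Q=P[ok&(abs(P[:,2]-.079)<.004)];print("disc",len(Q),Q[:,:2].min(0),Q[:,:2].max(0),np.median(Q[:,2]))
w=P[ok&(P[:,2]>.098)&(P[:,2]<.108)];print("wing",len(w),w.mean(0),cv2.minAreaRect(np.float32(w[:,:2]*1000)) if len(w) else 0)
for n in ["dial_center","wing_tip"]:
    for r in bot.trace("wrist",n)[:1]: print(n,r["confidence"],r["pixel"],r["mask"].sum())
rows([pose(2,.014,.087)])
E
python3 d.py
```

```text
3.2 [ 0.55665045 -0.09017933  0.19897476] [ 0.51  0.53 -0.64  1.77  0.38  0.97  0.49]
disc 5476 [ 0.51135792 -0.18030795] [ 0.60207472 -0.08467097] 0.07936534479703461
wing 277 [ 0.5805564  -0.10621823  0.10175262] ((580.2042846679688, -108.84939575195312), (29.09992790222168, 13.36375617980957), 37.67409133911133)
dial_center 0.72 [285.2, 215.1] 6082
{'x': 0.2806, 'y': 0.0014, 'z': -0.0014, 'wx': -0.0006, 'wy': 0.0001, 'wz': 0.0001}
```

View pics/w1.png

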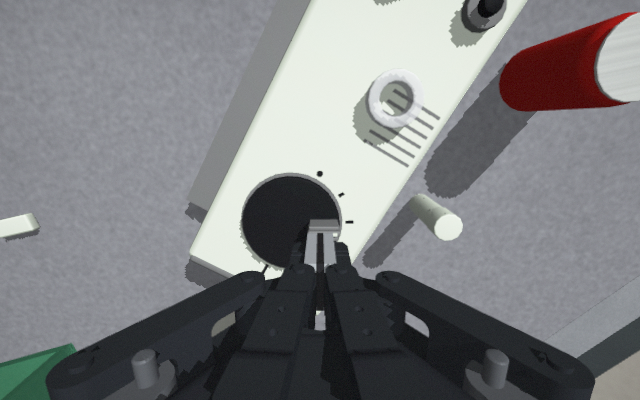

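Emit:
{"fn": "servo_tool", "kwargs": {"targets": [{"x": 0.1,"y": 0.0,"z": 0.0,"wx": 0.0,"wy": 0.0,"wz": 0.0},{"x": 0.2,"y": 0.0,"z": 0.0,"wx": 0.0,"wy": 0.0,"wz": 0.0},{"x": 0.25,"y": 0.0,"z": 0.0,"wx": 0.0,"wy": 0.0,"wz": 0.0},{"x": 0.28,"y": 0.0,"z": 0.0,"wx": 0.0,"wy": 0.0,"wz": 0.0},{"x": 0.28,"y": 0.0,"z": 0.0,"wx": 0.0,"wy": 0.0,"wz": 0.0}]}}

```text
clock: 3.98
position: [0.5569, -0.0895, 0.0874]
tool_rot: [-1.165, 1.57, -1.961]
force: [0.3, 0.2, 0.4]
grip_width: -0.0002
```

```bash
sed -i 's/^D=.*/D=np.array([.557,-.133]);YAW=14.6/;' plan.py; python3 -c "
from plan import *
s=bot.observe();print(s['clock'],s['position'],s['force'].round(2))
rows([pose(k,g,.087) for k,g in [(2,.006),(2,.0)]+[(2+.2*i,0) for i in range(1,9)]])"
```

```text
3.975 [ 0.55690718 -0.08952065  0.08736122] [0.27 0.16 0.36]
{'x': 0.0009, 'y': 0.0039, 'z': 0.0175, 'wx': -0.0006, 'wy': 0.0001, 'wz': 0.0001}
{'x': 0.0009, 'y': 0.004, 'z': 0.0325, 'wx': -0.0006, 'wy': 0.0001, 'wz': 0.0001}
{'x': 0.0009, 'y': 0.0083, 'z': 0.0411, 'wx': 0.0161, 'wy': 0.0001, 'wz': 0.0001}
{'x': 0.0009, 'y': 0.0116, 'z': 0.0501, 'wx': 0.0327, 'wy': 0.0001, 'wz': 0.0001}
{'x': 0.0009, 'y': 0.0141, 'z': 0.0594, 'wx': 0.0494, 'wy': 0.0001, 'wz': 0.0001}
{'x': 0.0009, 'y': 0.0155, 'z': 0.0689, 'wx': 0.0661, 'wy': 0.0001, 'wz': 0.0001}
{'x': 0.0009, 'y': 0.0159, 'z': 0.0785, 'wx': 0.0827, 'wy': 0.0001, 'wz': 0.0001}
{'x': 0.0009, 'y': 0.0153, 'z': 0.0881, 'wx': 0.0994, 'wy': 0.0001, 'wz': 0.0001}
{'x': 0.0009, 'y': 0.0138, 'z': 0.0976, 'wx': 0.1161, 'wy': 0.0001, 'wz': 0.0001}
{'x': 0.0009, 'y': 0.0112, 'z': 0.1069, 'wx': 0.1327, 'wy': 0.0001, 'wz': 0.0001}
```

Emit:
{"fn": "servo_tool", "kwargs": {"targets": [{"x": 0.0,"y": 0.004,"z": 0.018,"wx": 0.0,"wy": 0.0,"wz": 0.0},{"x": 0.0,"y": 0.004,"z": 0.025,"wx": 0.0,"wy": 0.0,"wz": 0.0},{"x": 0.0,"y": 0.004,"z": 0.032,"wx": 0.0,"wy": 0.0,"wz": 0.0},{"x": 0.0,"y": 0.006,"z": 0.037,"wx": 0.008,"wy": 0.0,"wz": 0.0},{"x": 0.0,"y": 0.008,"z": 0.041,"wx": 0.016,"wy": 0.0,"wz": 0.0},{"x": 0.0,"y": 0.01,"z": 0.0455,"wx": 0.024,"wy": 0.0,"wz": 0.0},{"x": 0.0,"y": 0.0115,"z": 0.05,"wx": 0.0325,"wy": 0.0,"wz": 0.0}]}}

```text
clock: 4.85
position: [0.574, -0.1003, 0.0875]
tool_rot: [-1.723, 1.57, -2.725]
force: [-3.3, 2.3, 1.5]
grip_width: -0.0001
```

```bash
cat > e.py <<'E'
from plan import *
import sys
s=bot.observe();print(s['clock'],s['position'],s['force'].round(2),s['moment'].round(2))
N=sys.argv[1]
for cam in ("scene","top"):
    im,d=bot.grab_frame(cam);cv2.imwrite(f"pics/{cam}_{N}.png",im[:,:,::-1])
    u0,u1,v0,v1=(230,305,155,225) if cam=="scene" else (340,420,165,235)
    v,u=np.nonzero(d>0);P=world(cam,np.c_[u,v],d[v,u])
    m=(np.hypot(*(P[:,:2]-D).T)<.055)&(abs(P[:,2]-.101)<.006);w=P[m]
    print(cam,m.sum(),w.mean(0) if m.any() else 0)
    cr=cv2.resize(im[v0:v1,u0:u1,::-1],(400,360),interpolation=cv2.INTER_CUBIC)
    out=cr if cam=="scene" else np.hstack([out,cr])
cv2.imwrite(f"pics/c_{N}.png",out)
s=bot.observe();R=Ro.from_euler("xyz",s["tool_rot"]).as_matrix()
th=np.degrees(np.arctan2(R[0,2],-R[1,2]));th=np.degrees(np.arctan2(R[0,2],-R[1,2]))
print("k now",(90+YAW-np.degrees(np.arctan2(R[0,2],-R[1,2])+0) )/30, R[:,2])
E
python3 e.py 2
```

```text
4.85 [ 0.57397664 -0.10031785  0.08747304] [-3.25  2.3   1.52] [ 0.54  0.66 -0.01]
scene 52 [ 0.58638573 -0.10658119  0.10136764]
top 0 0
k now 2.39853784777408 [ 5.39415573e-01 -8.42039647e-01  2.68666202e-04]
```

View pics/c_2.png

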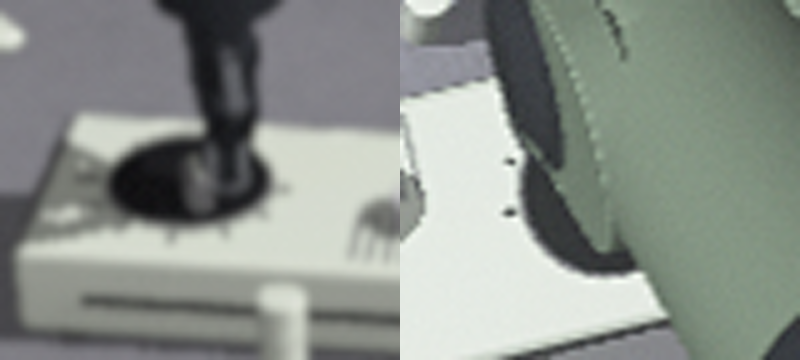

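```bash
python3 -c "
from plan import *
rows([pose(2.4+.1*i,0,.087) for i in range(1,13)])"
```

```text
{'x': 0.0012, 'y': 0.0024, 'z': 0.0047, 'wx': 0.0085, 'wy': 0.0, 'wz': 0.0001}
{'x': 0.0012, 'y': 0.0044, 'z': 0.0091, 'wx': 0.0168, 'wy': 0.0001, 'wz': 0.0001}
{'x': 0.0012, 'y': 0.0062, 'z': 0.0135, 'wx': 0.0251, 'wy': 0.0001, 'wz': 0.0001}
{'x': 0.0012, 'y': 0.0077, 'z': 0.0181, 'wx': 0.0335, 'wy': 0.0001, 'wz': 0.0001}
{'x': 0.0012, 'y': 0.009, 'z': 0.0227, 'wx': 0.0418, 'wy': 0.0001, 'wz': 0.0001}
{'x': 0.0012, 'y': 0.0101, 'z': 0.0274, 'wx': 0.0501, 'wy': 0.0001, 'wz': 0.0001}
{'x': 0.0012, 'y': 0.0109, 'z': 0.0321, 'wx': 0.0585, 'wy': 0.0001, 'wz': 0.0001}
{'x': 0.0012, 'y': 0.0115, 'z': 0.0369, 'wx': 0.0668, 'wy': 0.0001, 'wz': 0.0001}
{'x': 0.0012, 'y': 0.0118, 'z': 0.0417, 'wx': 0.0751, 'wy': 0.0001, 'wz': 0.0001}
{'x': 0.0012, 'y': 0.0119, 'z': 0.0465, 'wx': 0.0835, 'wy': 0.0001, 'wz': 0.0001}
{'x': 0.0012, 'y': 0.0117, 'z': 0.0513, 'wx': 0.0918, 'wy': 0.0001, 'wz': 0.0001}
{'x': 0.0012, 'y': 0.0113, 'z': 0.0561, 'wx': 0.1001, 'wy': 0.0001, 'wz': 0.0001}
```

Emit:
{"fn": "servo_tool", "kwargs": {"targets": [{"x": 0.0,"y": 0.0024,"z": 0.0047,"wx": 0.0085,"wy": 0.0,"wz": 0.0},{"x": 0.0,"y": 0.0044,"z": 0.009,"wx": 0.017,"wy": 0.0,"wz": 0.0},{"x": 0.0,"y": 0.006,"z": 0.0135,"wx": 0.025,"wy": 0.0,"wz": 0.0},{"x": 0.0,"y": 0.0077,"z": 0.018,"wx": 0.0335,"wy": 0.0,"wz": 0.0},{"x": 0.0,"y": 0.009,"z": 0.0227,"wx": 0.042,"wy": 0.0,"wz": 0.0},{"x": 0.0,"y": 0.01,"z": 0.0274,"wx": 0.05,"wy": 0.0,"wz": 0.0},{"x": 0.0,"y": 0.011,"z": 0.032,"wx": 0.0585,"wy": 0.0,"wz": 0.0},{"x": 0.0,"y": 0.0115,"z": 0.037,"wx": 0.067,"wy": 0.0,"wz": 0.0},{"x": 0.0,"y": 0.0118,"z": 0.042,"wx": 0.075,"wy": 0.0,"wz": 0.0},{"x": 0.0,"y": 0.012,"z": 0.0465,"wx": 0.0835,"wy": 0.0,"wz": 0.0}]}}

```text
clock: 6.2
position: [0.5881, -0.1131, 0.0876]
tool_rot: [-1.487, 1.57, -3.012]
force: [-3.1, 2.8, 2.1]
grip_width: 0.0
```

```bash
python3 e.py 3;  python3 -c "
from plan import *
rows([pose(3.4+.1*i,0,.087) for i in range(1,14)])"
```

```text
6.2 [ 0.58811202 -0.11305921  0.08755564] [-3.09  2.75  2.09] [ 0.67  0.43 -0.01]
scene 47 [ 0.59607284 -0.11962257  0.10242455]
top 2 [ 0.5751367  -0.10772921  0.10049135]
k now 3.399262178338953 [ 4.57489051e-02 -9.98952874e-01  4.39660968e-04]
{'x': 0.0013, 'y': 0.0021, 'z': 0.005, 'wx': 0.0084, 'wy': 0.0001, 'wz': 0.0001}
{'x': 0.0013, 'y': 0.0041, 'z': 0.0093, 'wx': 0.0167, 'wy': 0.0001, 'wz': 0.0001}
{'x': 0.0013, 'y': 0.0059, 'z': 0.0138, 'wx': 0.0251, 'wy': 0.0001, 'wz': 0.0001}
{'x': 0.0013, 'y': 0.0075, 'z': 0.0183, 'wx': 0.0334, 'wy': 0.0001, 'wz': 0.0001}
{'x': 0.0013, 'y': 0.0088, 'z': 0.023, 'wx': 0.0417, 'wy': 0.0001, 'wz': 0.0001}
{'x': 0.0013, 'y': 0.0098, 'z': 0.0276, 'wx': 0.0501, 'wy': 0.0001, 'wz': 0.0001}
{'x': 0.0013, 'y': 0.0107, 'z': 0.0324, 'wx': 0.0584, 'wy': 0.0001, 'wz': 0.0001}
{'x': 0.0013, 'y': 0.0112, 'z': 0.0371, 'wx': 0.0667, 'wy': 0.0001, 'wz': 0.0001}
{'x': 0.0013, 'y': 0.0115, 'z': 0.0419, 'wx': 0.0751, 'wy': 0.0001, 'wz': 0.0001}
{'x': 0.0013, 'y': 0.0116, 'z': 0.0467, 'wx': 0.0834, 'wy': 0.0001, 'wz': 0.0001}
{'x': 0.0013, 'y': 0.0114, 'z': 0.0516, 'wx': 0.0917, 'wy': 0.0001, 'wz': 0.0001}
{'x': 0.0013, 'y': 0.011, 'z': 0.0563, 'wx': 0.1001, 'wy': 0.0001, 'wz': 0.0001}
{'x': 0.0013, 'y': 0.0103, 'z': 0.0611, 'wx': 0.1084, 'wy': 0.0001, 'wz': 0.0001}
```

Emit:
{"fn": "servo_tool", "kwargs": {"targets": [{"x": 0.0,"y": 0.002,"z": 0.005,"wx": 0.0085,"wy": 0.0,"wz": 0.0},{"x": 0.0,"y": 0.004,"z": 0.0093,"wx": 0.017,"wy": 0.0,"wz": 0.0},{"x": 0.0,"y": 0.006,"z": 0.0138,"wx": 0.025,"wy": 0.0,"wz": 0.0},{"x": 0.0,"y": 0.0075,"z": 0.0183,"wx": 0.0335,"wy": 0.0,"wz": 0.0},{"x": 0.0,"y": 0.009,"z": 0.023,"wx": 0.042,"wy": 0.0,"wz": 0.0},{"x": 0.0,"y": 0.01,"z": 0.0276,"wx": 0.05,"wy": 0.0,"wz": 0.0},{"x": 0.0,"y": 0.011,"z": 0.0324,"wx": 0.0585,"wy": 0.0,"wz": 0.0},{"x": 0.0,"y": 0.0112,"z": 0.037,"wx": 0.067,"wy": 0.0,"wz": 0.0},{"x": 0.0,"y": 0.0115,"z": 0.042,"wx": 0.075,"wy": 0.0,"wz": 0.0},{"x": 0.0,"y": 0.0116,"z": 0.0467,"wx": 0.0835,"wy": 0.0,"wz": 0.0},{"x": 0.0,"y": 0.0114,"z": 0.0516,"wx": 0.092,"wy": 0.0,"wz": 0.0},{"x": 0.0,"y": 0.011,"z": 0.0563,"wx": 0.1,"wy": 0.0,"wz": 0.0}]}}

```text
clock: 7.8
position: [0.5936, -0.136, 0.0876]
tool_rot: [-0.113, 1.57, -2.269]
force: [-0.2, -0.4, -0.9]
grip_width: -0.0004
```

```bash
python3 e.py 4;  python3 -c "
from plan import *
rows([pose(4.7,0,.087),pose(4.8,0,.087),pose(4.6,.015,.087)])"
```

```text
7.8 [ 0.59358995 -0.13602165  0.08756304] [-0.22 -0.39 -0.92] [-0.03 -0.04 -0.03]
scene 39 [ 0.59643224 -0.14113914  0.10178879]
top 0 0
k now 4.603179248245653 [-0.55186932 -0.83392976  0.00118616]
{'x': 0.0014, 'y': 0.0017, 'z': 0.0032, 'wx': 0.0081, 'wy': 0.0002, 'wz': 0.0}
{'x': 0.0014, 'y': 0.0038, 'z': 0.0076, 'wx': 0.0164, 'wy': 0.0002, 'wz': 0.0}
{'x': 0.0014, 'y': -0.0006, 'z': -0.0385, 'wx': -0.0003, 'wy': 0.0002, 'wz': 0.0}
```

View pics/c_4.png

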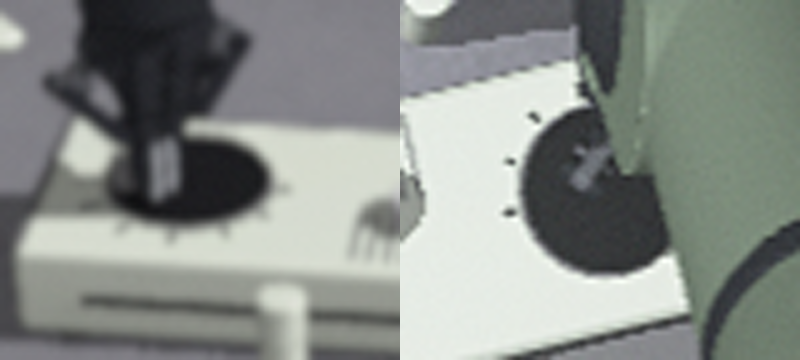

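Emit:
{"fn": "servo_tool", "kwargs": {"targets": [{"x": 0.0,"y": 0.0,"z": -0.02,"wx": 0.0,"wy": 0.0,"wz": 0.0},{"x": 0.0,"y": 0.0,"z": -0.035,"wx": 0.0,"wy": 0.0,"wz": 0.0},{"x": -0.1,"y": 0.0,"z": -0.035,"wx": 0.0,"wy": 0.0,"wz": 0.0},{"x": -0.2,"y": 0.0,"z": -0.06,"wx": 0.0,"wy": 0.0,"wz": 0.0},{"x": -0.28,"y": 0.0,"z": -0.3,"wx": 0.0,"wy": 0.0,"wz": 0.0},{"x": -0.28,"y": 0.0,"z": -0.4,"wx": 0.0,"wy": 0.0,"wz": 0.0},{"x": -0.28,"y": 0.0,"z": -0.4,"wx": 0.0,"wy": 0.0,"wz": 0.0}]}}

```text
clock: 8.78
position: [0.6835, 0.0029, 0.1999]
tool_rot: [-3.009, 1.569, 1.124]
force: [0.5, 0.1, -1.2]
grip_width: 0.0002
```

```bash
python3 e.py 5
```

```text
8.775 [0.68346754 0.00285829 0.1998971 ] [ 0.51  0.11 -1.17] [ 0.03 -0.05  0.05]
scene 38 [ 0.58396718 -0.15368308  0.10159426]
top 0 0
k now 4.597463499201431 [-5.49371389e-01 -8.35578077e-01  5.95228739e-04]
```

View pics/c_5.png

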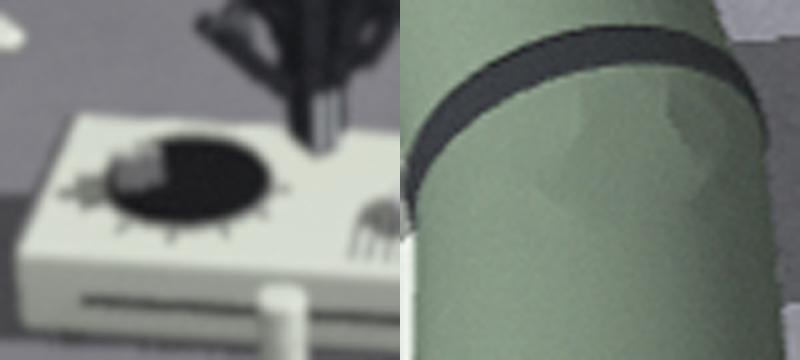

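```bash
python3 -c "
from plan import *
s=bot.observe();R=Ro.from_euler('xyz',s['tool_rot']).as_matrix()
rows([(np.r_[.468,.091,.16],pose(3.5,0,.1)[1])])"
```

```text
{'x': 0.0982, 'y': -0.573, 'z': 0.104, 'wx': -0.0915, 'wy': 0.0001, 'wz': 0.0001}
```

Emit:
{"fn": "servo_tool", "kwargs": {"targets": [{"x": 0.0,"y": -0.573,"z": 0.104,"wx": -0.09,"wy": 0.0,"wz": 0.0},{"x": 0.0,"y": -0.573,"z": 0.104,"wx": -0.09,"wy": 0.0,"wz": 0.0},{"x": 0.0,"y": -0.573,"z": 0.104,"wx": -0.09,"wy": 0.0,"wz": 0.0},{"x": 0.0,"y": -0.573,"z": 0.104,"wx": -0.09,"wy": 0.0,"wz": 0.0},{"x": 0.0,"y": -0.573,"z": 0.104,"wx": -0.09,"wy": 0.0,"wz": 0.0},{"x": 0.1,"y": -0.573,"z": 0.104,"wx": -0.09,"wy": 0.0,"wz": 0.0},{"x": 0.1,"y": -0.573,"z": 0.104,"wx": -0.09,"wy": 0.0,"wz": 0.0}]}}

```text
clock: 9.75
position: [0.467, 0.0894, 0.1577]
tool_rot: [-1.236, 1.566, -2.824]
force: [-0.3, 0.3, 0.5]
grip_width: -0.0001
```

```bash
cat > f.py <<'E'
from plan import *
s=bot.observe();print(s['clock'],s['position'],s['force'].round(2))
out=[]
for cam,(u0,u1,v0,v1) in dict(top=(250,450,140,260),wrist=(0,640,0,400)).items():
    im,d=bot.grab_frame(cam)
    out.append(cv2.resize(im[v0:v1,u0:u1,::-1],(400,260) if cam=="wrist" else (433,260),interpolation=cv2.INTER_CUBIC))
    v,u=np.nonzero(d>0);P=world(cam,np.c_[u,v],d[v,u])
    w=P[(np.hypot(*(P[:,:2]-D).T)<.055)&(abs(P[:,2]-.101)<.006)]
    if len(w): r=w.mean(0)[:2]-D;print(cam,"wing",len(w),np.degrees(np.arctan2(r[1],r[0])),"want",90+YAW-150)
    w=P[(np.hypot(*(P[:,:2]-[.468,.091]).T)<.03)&(abs(P[:,2]-.092)<.003)]
    if len(w): print(cam,"key",len(w),w.mean(0),cv2.minEnclosingCircle(np.float32(w[:,:2])))
cv2.imwrite("pics/f1.png",np.hstack(out))
rows([(np.r_[.468,.091,z],pose(3.5,0,.1)[1]) for z in (.1,.09,.085)])
E
python3 f.py
```

```text
9.75 [0.46695048 0.08937786 0.15766958] [-0.29  0.29  0.45]
top wing 49 -44.61540743268516 want -45.400000000000006
wrist key 940 [0.46955157 0.0935909  0.09279142] ((0.46971994638442993, 0.09290122240781784), 0.014012511819601059)
{'x': 0.1494, 'y': -0.0005, 'z': -0.0019, 'wx': -0.0016, 'wy': 0.0001, 'wz': 0.0002}
{'x': 0.1744, 'y': -0.0005, 'z': -0.0019, 'wx': -0.0016, 'wy': 0.0001, 'wz': 0.0002}
{'x': 0.1869, 'y': -0.0005, 'z': -0.002, 'wx': -0.0016, 'wy': 0.0001, 'wz': 0.0002}
```

View pics/f1.png

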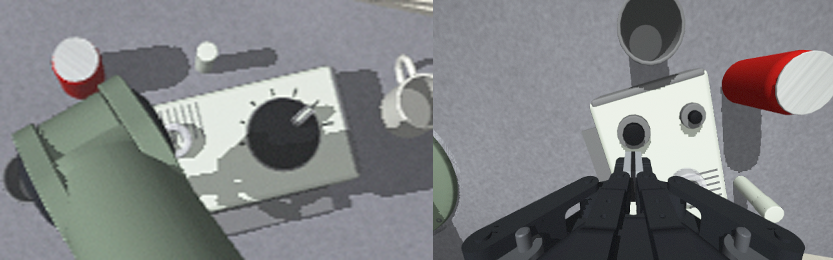

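Emit:
{"fn": "servo_tool", "kwargs": {"targets": [{"x": 0.0,"y": 0.006,"z": -0.008,"wx": 0.0,"wy": 0.0,"wz": 0.0},{"x": 0.1,"y": 0.006,"z": -0.008,"wx": 0.0,"wy": 0.0,"wz": 0.0},{"x": 0.15,"y": 0.006,"z": -0.008,"wx": 0.0,"wy": 0.0,"wz": 0.0},{"x": 0.16,"y": 0.006,"z": -0.008,"wx": 0.0,"wy": 0.0,"wz": 0.0},{"x": 0.17,"y": 0.006,"z": -0.008,"wx": 0.0,"wy": 0.0,"wz": 0.0},{"x": 0.178,"y": 0.006,"z": -0.008,"wx": 0.0,"wy": 0.0,"wz": 0.0},{"x": 0.178,"y": 0.006,"z": -0.008,"wx": 0.0,"wy": 0.0,"wz": 0.0}]}}

```text
clock: 10.72
position: [0.4713, 0.0936, 0.0891]
tool_rot: [0.919, 1.571, -0.669]
force: [1.8, 0.6, 3.0]
grip_width: -0.0
```

Emit:
{"fn": "servo_tool", "kwargs": {"targets": [{"x": 0.005,"y": 0.0,"z": 0.0,"wx": 0.0,"wy": 0.0,"wz": 0.0},{"x": 0.01,"y": 0.0,"z": 0.0,"wx": 0.0,"wy": 0.0,"wz": 0.0},{"x": 0.014,"y": 0.0,"z": 0.0,"wx": 0.0,"wy": 0.0,"wz": 0.0},{"x": 0.014,"y": 0.0,"z": 0.0,"wx": 0.0,"wy": 0.0,"wz": 0.0}]}}

```text
clock: 11.22
position: [0.4716, 0.0936, 0.0852]
tool_rot: [1.168, 1.569, -0.42]
force: [-11.8, -3.2, 52.4]
grip_width: -0.0001
```

Emit:
{"fn": "servo_tool", "kwargs": {"targets": [{"x": -0.03,"y": 0.0,"z": 0.0,"wx": 0.0,"wy": 0.0,"wz": 0.0},{"x": -0.1,"y": 0.0,"z": 0.0,"wx": 0.0,"wy": 0.0,"wz": 0.0},{"x": -0.2,"y": 0.0,"z": 0.0,"wx": 0.0,"wy": 0.0,"wz": 0.0},{"x": -0.28,"y": 0.0,"z": 0.0,"wx": 0.0,"wy": 0.0,"wz": 0.0},{"x": -0.28,"y": 0.0,"z": 0.0,"wx": 0.0,"wy": 0.0,"wz": 0.0}]}}

```text
clock: 11.85
position: [0.4723, 0.0938, 0.199]
tool_rot: [1.524, 1.566, -0.064]
force: [0.0, 0.2, 0.1]
grip_width: -0.0002
```

```bash
sed -i 's/f1.png/f2.png/' f.py; python3 f.py
```

```text
11.85 [0.47234458 0.09378432 0.1989996 ] [0.01 0.22 0.13]
top wing 48 -44.773855198422844 want -45.400000000000006
wrist key 665 [0.46836957 0.09265881 0.0913575 ] ((0.468188613653183, 0.09209732711315155), 0.013796366751194)
{'x': 0.2422, 'y': -0.0085, 'z': 0.006, 'wx': -0.0017, 'wy': 0.0002, 'wz': -0.0003}
{'x': 0.2672, 'y': -0.0085, 'z': 0.006, 'wx': -0.0017, 'wy': 0.0002, 'wz': -0.0003}
{'x': 0.2797, 'y': -0.0085, 'z': 0.006, 'wx': -0.0017, 'wy': 0.0002, 'wz': -0.0003}
```

View pics/f2.png

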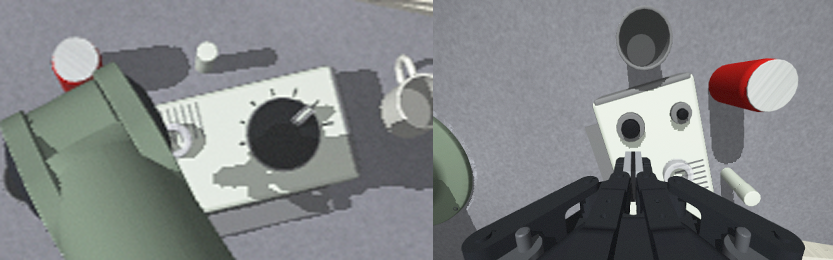

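The wing is still at mark 5 (307,113). The large key (631,128) is back up, and the tape roll, can, glue stick, pot and mug stand where they were. I'm handing in the job.

```bash
python3 -c "
from workcell import bot
print(bot.job_done())"
```

```text
the job is handed in; nothing more can be done
None
```

The laminator is set to 5 and started. I handed the job in at about 12 s on the robot's clock, against the 64 s limit.

- **Dial:** It started at setting 2. With the shut fingertips I pushed only the back side of the wing, clockwise, past the half-way crest between 4 and 5, and it snapped to 5 by itself. The top camera put the wing at −44.6° before the key press and −44.8° after it. Setting 5 should be −45.4°.
- **Large key:** I pressed it once, after the dial was set. The fingertip reached z = 85.2 mm, and fully down is about 86 mm. After release the key top measured 91.4 mm, against 92 mm when up.
- **Surroundings:** In the last picture the tape roll, can, glue stick, pot and mug looked undisturbed. I never touched the small key. The stapler and eraser were outside that picture, and the arm did not go low near them. At hand-in the arm was clear of everything, about 0.2 m up, reading almost no force.

**Hard press:** when the key bottomed out, the fingertip briefly pressed with about 52 N. That is well under the 120 N wrist limit. It is over 40 N, but that limit is given for the arm and gripper body, and here only the fingertip was pressing.

**Camera disagreement:** the scene camera's rougher estimate of the wing was about −38°. It was about 4° off at the start as well, and it still fits setting 5 better than setting 4.

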